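# Sort two vessel-cover clips by the pull of a gauge card

### The job

Two spring clips stand on drag gauges, each gripping an upright gauge card. Pull each card straight up out of its clip: a sound clip drags its slide up before it lets go of the card, a weak one lets go and leaves the slide at the bottom. Put the weak clip's card, upright or leaning, in the round pot and the sound clip's card likewise in the square bin, and leave the slides as the pulls left them.

Things in the scene. Friction and masses are not known exactly. Their poses are not given: they have to be found in the camera images.
- card_a: card of about 50 g upright in clip a, 100 tall: blade 44 wide, 3 thick, 70 tall; grip tab on top 30 wide, 14 thick, 30 tall. Origin on its centre line, 40 above the foot, 45 below mid-tab; starts 90 over the bench. z up, y width, x thickness. Jaws hold its lowest 36; jaw tops 86 over the bench. Holds with 2 to 5 N if weak, 12 to 24 N if sound (grip at 30 N, centred); either may be weak. The card lying flat is a spare
- card_b: card of about 50 g upright in clip b, 100 tall: blade 44 wide, 3 thick, 70 tall; grip tab on top 30 wide, 14 thick, 30 tall. Origin on its centre line, 40 above the foot, 45 below mid-tab; starts 90 over the bench. z up, y width, x thickness. Jaws hold its lowest 36; jaw tops 86 over the bench. Holds with 2 to 5 N if weak, 12 to 24 N if sound (grip at 30 N, centred); either may be weak. The card lying flat is a spare
- slide_a (a joint): height of the slide carrying clip a (it held card_a) on its gauge, a white base 100 x 80: 0 at the bottom, 0.025 m at the upper stop. It moves only when pulled with about 11 N and stays where it is left. A sound clip drags it to the stop before the card slips out; a weak clip leaves it within 0.003 of the bottom
- slide_b (a joint): height of the slide carrying clip b (it held card_b) on its gauge, a white base 100 x 80: 0 at the bottom, 0.025 m at the upper stop. It moves only when pulled with about 11 N and stays where it is left. A sound clip drags it to the stop before the card slips out; a weak clip leaves it within 0.003 of the bottom
- round_pot: open round metal pot fixed to the bench, 100 across outside, 92 inside, 60 tall, floor 5 thick. Origin at the centre of its underside, on the bench, z up
- square_bin: open square white bin fixed to the bench, 96 by 96 outside, 88 by 88 inside, 60 tall, floor about 5 thick. Origin at the centre of its underside, on the bench, z up, x and y along its sides

How it is judged:
By the outcome, as a careful person would: the job done as asked, in the order asked, and still so for the second after the job is handed in, with the robot touching nothing.
It also fails if it takes over 64 s, if anything falls off the work surface, if the arm or the gripper's body presses on something with over 40 N, if the wrist force passes 120 N, or if a joint passes its speed limit or range.

### The arm

A 6-joint arm with a two-finger parallel gripper is mounted at the origin on the work surface. World frame = base frame: x ahead of the robot, y to its left, z up, the work surface at z = 0. Lengths are in m, angles in rad, forces in N, time in s.
With the tool pointing down it reaches from about 0.325 to 0.85 m from the base axis. Payload 4.4 kg.
Tool frame: the origin (TCP) lies between the finger pads; the fingertips stand 8 mm ahead of it and the grasp point (between the pads) lies 11 mm behind it; z points along the fingers, y is the direction in which the jaws open and shut (so a half turn about z gives the same grasp; the last joint's range is limited). The gripper opens to 94 mm and grips with 3 to 60 N. Pads are 16 mm wide; open, the fingers measure 119 mm over their backs; the gripper's body (75 mm by 177 mm) begins 78 mm behind the grasp point.
Start: joints at [1.119, 0.207, 1.542, -0, 1.393, -0.15], TCP at [0.17, 0.549, 0.187] pointing down, gripper open.
Joint ranges: [-2.73, 2.73], [-0.86, 2.22], [0.23, 2.46], [-1.11, 4.25], [0.08, 2.63], [-2.82, 2.82]. Speed limits (rad/s): [2.79, 2.79, 3.14, 3.14, 3.14, 3.14].

### API

Orientations are given as a unit quaternion [x, y, z, w].
In Python, from rig import observe, optics, ticket gives the robot as it stands.
- The arm moves only by the shell command python3 -m jog 'ROWS'. ROWS is JSON, a list of rows, each an object of numbers: "dx", "dy", "dz": the shift along the tool's x, y, z in mm; "wx", "wy", "wz": the turn, a rotation vector about the tool's x, y, z in rad; "gripper": the opening, from -1 (shut) to 1 (fully open), so that 0 is half open. A call has exactly 8 rows; each row shifts and turns the commanded pose from where the row before left it, along the tool's axes as they then stand; what a row does not reach is not made up. A row lasts 1/10 s, in which the tool goes at most 50 mm and 8.59 degrees, less where a joint would pass 70% of its speed; a pose out of reach is approached as far as the arm can. A call with a gripper value outside its range is refused whole. The fingers move at their own pace and stop on an object; the grip force is fixed at half the most. Time passes only in rows, so rows that do not move let the fingers close, or fill a call up. It gives the time, the measured TCP pose, the force and the opening at its end, in the units of the state.
- observe(): the state, without advancing time (a new reading comes with each control period).
- optics.get_image(name): name is "scene" or "top" or "wrist"; returns a dict with "pixels" (420x560x3 uint8, blue, green, red), "intrinsics" (3x3 intrinsics, pixels), "T" (4x4, takes a point from camera to world coordinates). Camera axes: x right, y up, looking along -z (the intrinsics and any distortion apply to the point x, -y, -z); pixel columns grow to the right and rows downward; lengths in m; the calibration is good to about 2 mm. A picture is of the moment at which its call begins. There is no depth.
- ticket.hand_in(): hands the job in, once; it reports no verdict.
The state is a dict: "time": time; "joint_positions": joint angles; "joint_vel": joint speeds; "joint_efforts": joint torques, N m; "position": TCP position; "orientation": TCP orientation; "ft_force": force on the tool from outside, world axes, zero at the start; "moment": the same for the moment, N m; "finger_gap": finger opening in m.
Only numpy, scipy, OpenCV 4.12 (cv2) and the standard library are available. Lean on these libraries where they do the work, as an engineer would, in place of code of your own. Each camera call takes 0.05 s, during which the arm holds its last target.

## Working session

There is one attempt and no reset: what is moved stays moved. The work goes in short steps, Python scripts to look and compute and a shell command to move; the robot and the scene stay as the last step left them, time stands still between calls to the robot, and variables do not carry over. Pictures are saved under pics/ and viewed, and the job is handed in when it is done.

```bash
mkdir -p pics; ls
python3 - <<'E'
from rig import observe, optics
import cv2, numpy as np
s=observe();print(s)
for n in ["scene","top","wrist"]:
    i=optics.get_image(n);cv2.imwrite(f"pics/{n}0.png",i["pixels"]);print(n,i["intrinsics"],i["T"],[k for k in i])
E
```

```text
pics
{'time': 0.0, 'joint_positions': array([ 1.11952166e+00,  2.07386206e-01,  1.54292379e+00, -2.01486021e-05,
        1.39349580e+00, -1.50501666e-01]), 'joint_vel': array([ 3.98999818e-05,  2.75669279e-04, -1.33566227e-04, -9.94241619e-04,
       -1.48765557e-03, -3.97845574e-04]), 'joint_efforts': array([-1.08401102e-03, -3.70877409e+01, -2.81414151e+01,  6.98633236e-02,
        3.60726099e-02, -1.97774375e-04]), 'position': array([0.16999902, 0.54842124, 0.18592435]), 'orientation': array([ 1.49818421e-01,  9.88712909e-01, -1.05979523e-03, -3.18483938e-04]), 'ft_force': array([0.6710635 , 0.72370516, 0.02204345]), 'moment': array([-0.04336644,  0.00582193, -0.01525096]), 'finger_gap': 0.09389852057133088}
scene [[410.60033564   0.         274.6875429 ]
 [  0.         410.60033564 210.30723763]
 [  0.           0.           1.        ]] [[-0.42614939 -0.67686998  0.60020308  1.10511722]
 [ 0.90461577 -0.31283305  0.28949228  0.27508352]
 [-0.00818527  0.66632013  0.74562087  0.81874851]
 [ 0.          0.          0.          1.        ]] ['pixels', 'intrinsics', 'T']
top [[391.36420437   0.         276.9662859 ]
 [  0.         391.36420437 205.85179531]
 [  0.           0.           1.        ]] [[ 0.01392505  0.99648792 -0.0825707   0.44853954]
 [-0.99971598  0.01227764 -0.02042586 -0.00869822]
 [-0.01934035  0.08283168  0.99637586  0.93779172]
 [ 0.          0.          0.          1.        ]] ['pixels', 'intrinsics', 'T']
wrist [[330.48880343   0.         279.18667272]
 [  0.         330.48880343 207.77221303]
 [  0.           0.           1.        ]] [[ 0.2970253  -0.91822383 -0.2619942   0.0935406 ]
 [ 0.95486788  0.28510383  0.08332548  0.57216364]
 [-0.00181589 -0.27491962  0.9614655   0.38475589]
 [ 0.          0.          0.          1.        ]] ['pixels', 'intrinsics', 'T']
```

View pics/scene0.png

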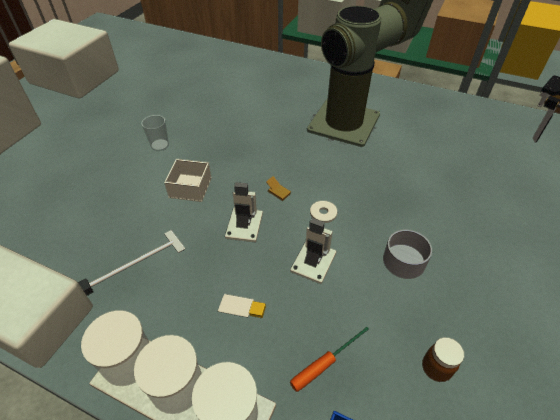

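View pics/top0.png

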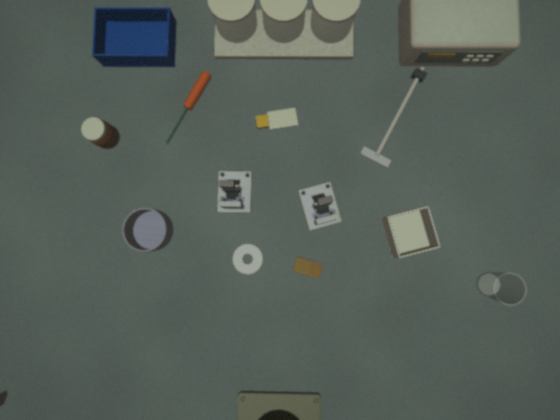

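View pics/wrist0.png

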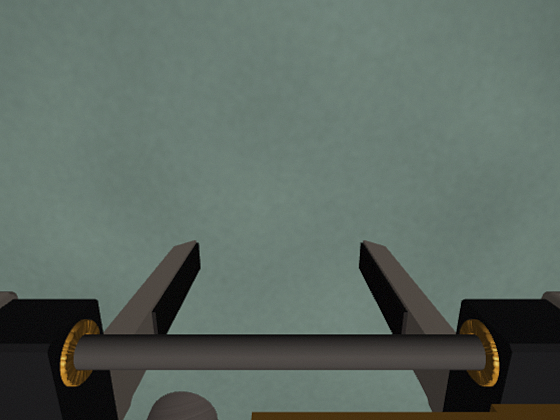

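The two clips are near top pixels (234,192) and (320,207). The pot is at (148,230) and the bin at (411,232). I'll enlarge these.

Run:
```python
import cv2, numpy as np
t=cv2.imread("pics/top0.png");s=cv2.imread("pics/scene0.png")
g=lambda im:np.clip(255*(im/255.)**0.6,0,255).astype(np.uint8)
cv2.imwrite("pics/topz.png",g(cv2.resize(t[160:240,205:355],None,fx=5.3,fy=5.3,interpolation=cv2.INTER_CUBIC)))
cv2.imwrite("pics/scz.png",g(cv2.resize(s[170:290,210:350],None,fx=5,fy=5,interpolation=cv2.INTER_CUBIC)))
cv2.imwrite("pics/potz.png",g(np.hstack([cv2.resize(t[200:265,115:180],(400,400),interpolation=cv2.INTER_CUBIC),cv2.resize(t[200:265,380:445],(400,400),interpolation=cv2.INTER_CUBIC)])))
```

```text
(no output)
```

View pics/topz.png

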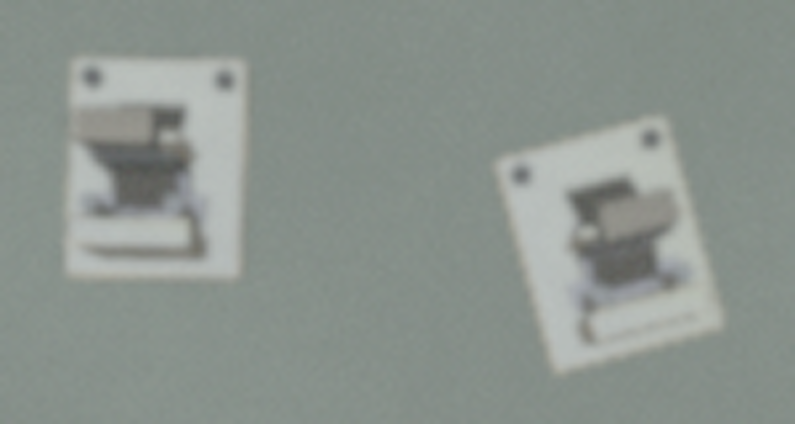

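View pics/scz.png

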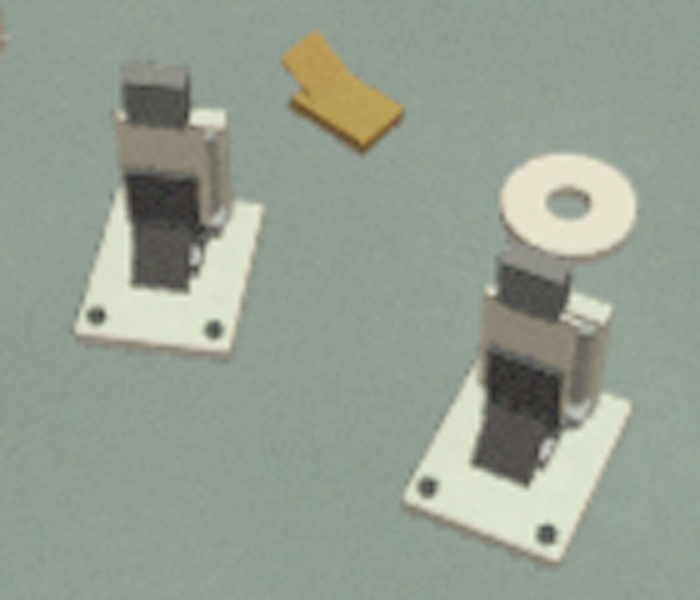

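View pics/potz.png

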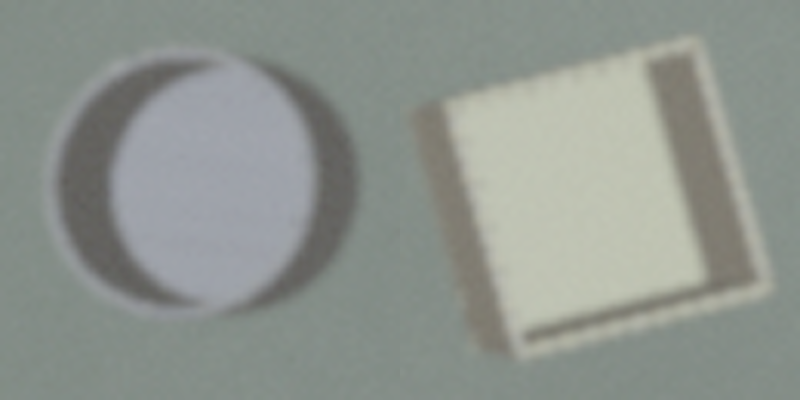

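Run:
```python
import cv2, numpy as np
t=cv2.imread("pics/top0.png");s=cv2.imread("pics/scene0.png")
g=lambda im:np.clip(255*(im/255.)**0.6,0,255).astype(np.uint8)
z=lambda im,x,y:cv2.resize(im[y:y+25,x:x+32],(384,300),interpolation=cv2.INTER_LANCZOS4)
cv2.imwrite("pics/tabz.png",g(np.vstack([np.hstack([z(t,213,172),z(t,308,190)]),np.hstack([z(s,303,213),z(s,228,176)])])))
```

```text
(no output)
```

View pics/tabz.png

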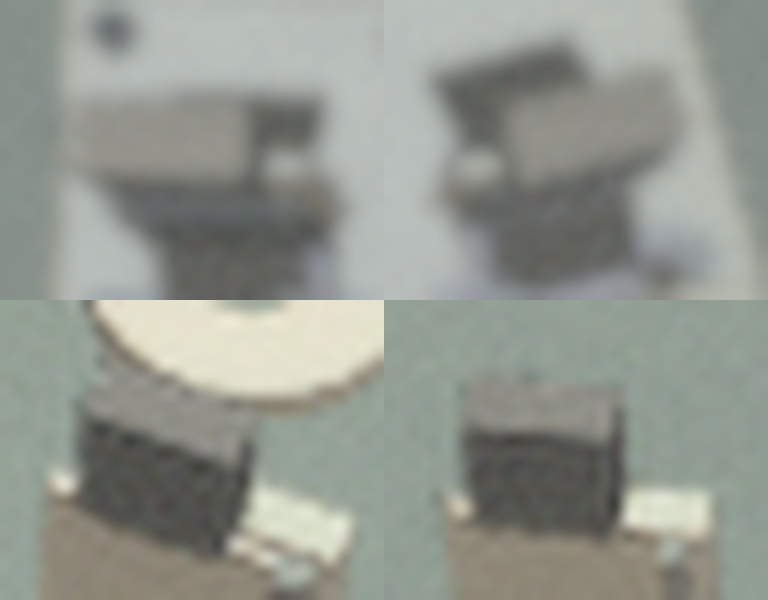

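```bash
cat > h.py <<'E'
import numpy as np, cv2
C={}
C['scene']=(np.array([[410.60033564,0,274.6875429],[0,410.60033564,210.30723763],[0,0,1]]),np.array([[-0.42614939,-0.67686998,0.60020308,1.10511722],[0.90461577,-0.31283305,0.28949228,0.27508352],[-0.00818527,0.66632013,0.74562087,0.81874851]]))
C['top']=(np.array([[391.36420437,0,276.9662859],[0,391.36420437,205.85179531],[0,0,1]]),np.array([[0.01392505,0.99648792,-0.0825707,0.44853954],[-0.99971598,0.01227764,-0.02042586,-0.00869822],[-0.01934035,0.08283168,0.99637586,0.93779172]]))
def ray(c,u,v):
    K,T=C[c]; d=T[:,:3]@np.array([(u-K[0,2])/K[0,0],-(v-K[1,2])/K[1,1],-1]); return T[:,3],d
def at(c,u,v,z):
    o,d=ray(c,u,v); return o+d*(z-o[2])/d[2]
E
python3 - <<'E'
from h import *
np.set_printoptions(precision=4,suppress=True)
Q=[('L top','top',213,172,12,[(75,97),(248,100),(245,180),(85,180)],.15),
('R top','top',308,190,12,[(121,110),(280,72),(300,145),(135,190)],.15),
('L sc','scene',303,213,12,[(102,62),(258,112),(240,162),(80,112)],.15),
('R sc','scene',228,176,12,[(84,75),(236,85),(231,140),(79,130)],.15),
('Lbase top','top',205,160,5.3,[(72,58),(246,58),(240,277),(65,277)],.006),
('Rbase top','top',205,160,5.3,[(497,158),(667,117),(722,325),(556,373)],.006),
('Lbase sc','scene',210,170,5,[(480,355),(630,405),(560,560),(403,505)],.006),
('Rbase sc','scene',210,170,5,[(110,195),(263,205),(232,352),(77,335)],.006),
('bin rim','top',380,200,400/65,[(45,100),(300,38),(375,292),(118,358)],.06),
('pot rim','top',115,200,400/65,[(50,182),(318,182),(180,45),(180,320)],.06),
]
for n,c,x,y,s,q,z in Q:
    P=np.array([at(c,x+u/s-.5,y+v/s-.5,z) for u,v in q])
    e=P[1]-P[0]+P[2]-P[3]; f=P[3]-P[0]+P[2]-P[1]
    print(n,P.mean(0)[:2],'yaw e',np.degrees(np.arctan2(e[1],e[0])).round(1),'f',np.degrees(np.arctan2(f[1],f[0])).round(1),np.linalg.norm(e)/2,np.linalg.norm(f)/2)
E
```

```text
L top [0.559  0.1116] yaw e -89.9 f -176.1 0.028321445963463636 0.013959770397810599
R top [ 0.5263 -0.0892] yaw e -74.9 f -167.3 0.028126509940550982 0.013211930148327295
L sc [0.559  0.1105] yaw e 91.8 f 4.7 0.02965203913370712 0.01235929565724333
R sc [ 0.5272 -0.0905] yaw e 109.4 f 24.7 0.029679233989448075 0.015089893430220987
Lbase top [0.5602 0.1144] yaw e -89.3 f 179.6 0.07927678558283568 0.09993413521014288
Rbase top [ 0.5283 -0.0914] yaw e -74.4 f -164.7 0.0782226066545911 0.0986934739344771
Lbase sc [0.5571 0.1114] yaw e 91.9 f 0.4 0.07776120572325679 0.09686892954432995
Rbase sc [ 0.5256 -0.0939] yaw e 108.5 f 18.3 0.08063792266240129 0.09719663387946464
bin rim [ 0.468  -0.2952] yaw e -75.2 f -164.7 0.0954005252621677 0.09538612956533105
pot rim [0.4651 0.3083] yaw e -42.9 f 88.5 0.06951766368659953 0.0014248322519065258
```

Both views agree to about 1–2 mm. Left card is at (0.559, 0.111) with its thickness along world x (yaw about 1°). Right card is at (0.527, -0.090), yaw about 16.5°. Pot is at (0.465, 0.308) and bin at (0.468, -0.295). First I'll turn and raise the tool.

```bash
cat >> h.py <<'E'
from scipy.spatial.transform import Rotation as R
def st(s=None,target=None,yaw=None):
    from rig import observe
    s=s or observe()
    Rm=R.from_quat(s['orientation']).as_matrix()
    print('t',round(s['time'],2),'pos',s['position'].round(4),'tooly yaw',np.degrees(np.arctan2(Rm[1,1],Rm[0,1])).round(2),'z',Rm[:,2].round(4),'F',s['ft_force'].round(2),'M',s['moment'].round(3),'gap',round(s['finger_gap'],4))
    if target is not None:
        d=Rm.T@(np.array(target)-s['position'])*1000; print('tool shift mm',d.round(1))
    if yaw is not None:
        y=np.radians(yaw); z=np.array([0,0,-1.]); yt=np.array([np.cos(y),np.sin(y),0]); G=np.column_stack([np.cross(yt,z),yt,z])
        print('tool turn',R.from_matrix(Rm.T@G).as_rotvec().round(4))
E
python3 -m jog '[{"dz":-5,"wz":0.145},{"dz":-5,"wz":0.145},{"dz":-5,"wz":0.145},{"dz":-5,"wz":0.145},{"dz":-5,"wz":0.145},{"dz":-5,"wz":0.145},{"dz":-5,"wz":0.145},{"dz":-5,"wz":0.145}]'
python3 -c "
from h import *;st(None,[.559,.111,.21],1.0)"
```

```text
t 0.15 pos [0.1701 0.5486 0.1862] tooly yaw 72.76 z [-7.0e-04 -1.6e-03 -1.0e+00] F [-0.36  0.33 -0.12] M [-0.011 -0.001 -0.056] gap 0.0942
tool shift mm [-501.1 -302.8  -23.4]
tool turn [-1.6000e-03  9.0000e-04  1.2525e+00]schema error: expected keys dx, dy, dz, wx, wy, wz, gripper
```

```bash
python3 -m jog '[{"dx":0,"dy":0,"dz":-5,"wx":0,"wy":0,"wz":0.145,"gripper":1},{"dx":0,"dy":0,"dz":-5,"wx":0,"wy":0,"wz":0.145,"gripper":1},{"dx":0,"dy":0,"dz":-5,"wx":0,"wy":0,"wz":0.145,"gripper":1},{"dx":0,"dy":0,"dz":-5,"wx":0,"wy":0,"wz":0.145,"gripper":1},{"dx":0,"dy":0,"dz":-5,"wx":0,"wy":0,"wz":0.145,"gripper":1},{"dx":0,"dy":0,"dz":-5,"wx":0,"wy":0,"wz":0.145,"gripper":1},{"dx":0,"dy":0,"dz":-5,"wx":0,"wy":0,"wz":0.145,"gripper":1},{"dx":0,"dy":0,"dz":-5,"wx":0,"wy":0,"wz":0.145,"gripper":1}]'
python3 -c "
from h import *;st(None,[.559,.111,.21],1.0)"
```

```text
time: 0.95
position: [0.1702, 0.5488, 0.2267]
orientation: [0.669, 0.743, -0.0, 0.0]
ft_force: [-0.2, -0.2, -0.1]
finger_gap: 0.094
t 0.95 pos [0.1702 0.5488 0.2267] tooly yaw 5.96 z [-4.e-04 -9.e-04 -1.e+00] F [-0.2  -0.2  -0.07] M [-0.107  0.081 -0.021] gap 0.094
tool shift mm [-475.9  341.2   17. ]
tool turn [-0.0005  0.0009  0.0866]
```

```bash
python3 -m jog '[{"dx":0,"dy":0,"dz":0,"wx":0,"wy":0,"wz":0.0866,"gripper":1},{"dx":-35,"dy":30,"dz":0,"wx":0,"wy":0,"wz":0,"gripper":1},{"dx":-35,"dy":30,"dz":0,"wx":0,"wy":0,"wz":0,"gripper":1},{"dx":-35,"dy":30,"dz":0,"wx":0,"wy":0,"wz":0,"gripper":1},{"dx":-35,"dy":30,"dz":0,"wx":0,"wy":0,"wz":0,"gripper":1},{"dx":-35,"dy":30,"dz":0,"wx":0,"wy":0,"wz":0,"gripper":1},{"dx":-35,"dy":30,"dz":0,"wx":0,"wy":0,"wz":0,"gripper":1},{"dx":-35,"dy":30,"dz":0,"wx":0,"wy":0,"wz":0,"gripper":1}]'
python3 -c "
from h import *;st(None,[.559,.111,.21],1.0)"
```

```text
time: 1.75
position: [0.3868, 0.3075, 0.2269]
orientation: [0.699, 0.715, -0.0, -0.0]
ft_force: [-0.3, 0.7, -0.3]
finger_gap: 0.0938
t 1.75 pos [0.3868 0.3075 0.2269] tooly yaw 1.35 z [-2.e-04 -0.e+00 -1.e+00] F [-0.35  0.73 -0.3 ] M [ 0.014  0.019 -0.033] gap 0.0938
tool shift mm [-200.5  167.6   16.8]
tool turn [-0.0002  0.      0.0061]
```

```bash
python3 -m jog '[{"dx":-33,"dy":28,"dz":0,"wx":0,"wy":0,"wz":0.005,"gripper":1},{"dx":-33,"dy":28,"dz":0,"wx":0,"wy":0,"wz":0,"gripper":1},{"dx":-33,"dy":28,"dz":0,"wx":0,"wy":0,"wz":0,"gripper":1},{"dx":-33,"dy":28,"dz":0,"wx":0,"wy":0,"wz":0,"gripper":1},{"dx":-33,"dy":28,"dz":0,"wx":0,"wy":0,"wz":0,"gripper":1},{"dx":-33,"dy":28,"dz":0,"wx":0,"wy":0,"wz":0,"gripper":1},{"dx":0,"dy":0,"dz":0,"wx":0,"wy":0,"wz":0,"gripper":1},{"dx":0,"dy":0,"dz":0,"wx":0,"wy":0,"wz":0,"gripper":1}]'
python3 - <<'E'
from h import *;st(None,[.559,.111,.124],1.0)
from rig import optics
i=optics.get_image("wrist");cv2.imwrite("pics/w1.png",i["pixels"]);print(i["T"])
E
```

```text
time: 2.55
position: [0.5577, 0.1138, 0.2263]
orientation: [0.701, 0.713, -0.0, -0.001]
ft_force: [0.6, 0.0, -0.9]
finger_gap: 0.0943
t 2.55 pos [0.5577 0.1138 0.2263] tooly yaw 0.94 z [-1.8e-03  5.0e-04 -1.0e+00] F [ 0.62  0.   -0.86] M [-0.063  0.039  0.021] gap 0.0943
tool shift mm [ -2.9   1.5 102.3]
tool turn [-0.0018 -0.0005 -0.001 ]
[[ 0.99987759 -0.01535092 -0.0030265   0.5565601 ]
 [ 0.01559237  0.96154103  0.27421837  0.19338796]
 [-0.0012994  -0.274232    0.96166269  0.42504118]
 [ 0.          0.          0.          1.        ]]
```

View pics/w1.png

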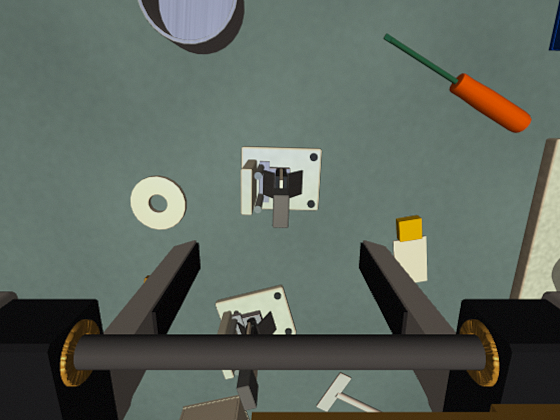

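Run:
```python
import cv2,numpy as np
t=cv2.imread("pics/w1.png")
g=lambda im:np.clip(255*(im/255.)**0.6,0,255).astype(np.uint8)
cv2.imwrite("pics/w1z.png",g(cv2.resize(t[140:240,230:330],(600,600),interpolation=cv2.INTER_LANCZOS4)))
```

```text
(no output)
```

View pics/w1z.png

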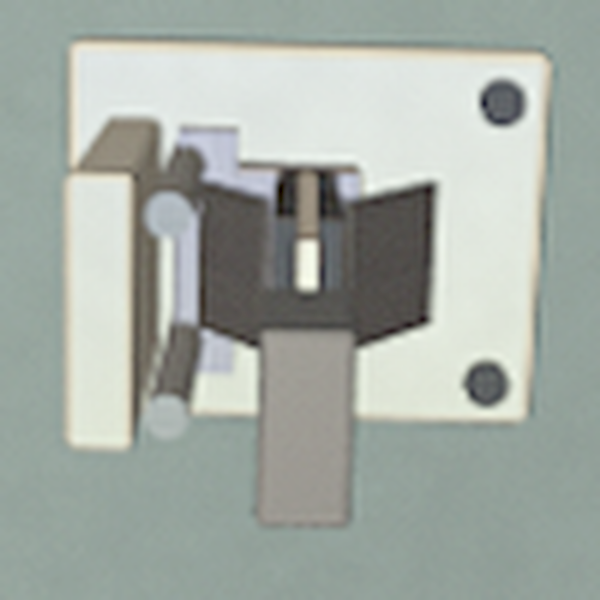

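```bash
cat >> h.py <<'E'
KW=np.array([[330.48880343,0,279.18667272],[0,330.48880343,207.77221303],[0,0,1]])
def tri(a,b):
    (o1,d1),(o2,d2)=a,b
    A=np.column_stack([d1,-d2]); t=np.linalg.lstsq(A,o2-o1,rcond=None)[0]
    p,q=o1+d1*t[0],o2+d2*t[1]; return (p+q)/2,np.linalg.norm(p-q)
E
python3 - <<'E'
from h import *
np.set_printoptions(precision=4,suppress=True)
T=np.array([[ 0.99987759,-0.01535092,-0.0030265,0.5565601],[0.01559237,0.96154103,0.27421837,0.19338796],[-0.0012994,-0.274232,0.96166269,0.42504118]])
C['w']=(KW,T)
w=lambda u,v:ray('w',230+u/6-.5,140+v/6-.5)
s=lambda u,v:ray('scene',303+u/12-.5,213+(v-300)/12-.5)
print(tri(w(67,172),s(352,520)),tri(w(133,172),s(332,562)))
P=np.array([at('w',230+u/6-.5,140+v/6-.5,.15) for u,v in [(260,328),(355,330),(350,525),(258,524)]]);print(P,P.mean(0))
E
```

```text
(array([0.5172, 0.1373, 0.0856]), np.float64(0.0024289003081968234)) (array([0.5286, 0.1374, 0.0858]), np.float64(0.002539903093696772))
[[0.5518 0.127  0.15  ]
 [0.5654 0.1269 0.15  ]
 [0.5653 0.0975 0.15  ]
 [0.5518 0.0974 0.15  ]] [0.5586 0.1122 0.15  ]
```

The wrist view puts the tab centre at (0.5586, 0.112). The gauge post is only 86 mm high, so it clears the fingers. Descending.

```bash
python3 -m jog '[{"dx":-2.3,"dy":1.1,"dz":10,"wx":-0.0015,"wy":0,"wz":0,"gripper":1},{"dx":0,"dy":0,"dz":20,"wx":0,"wy":0,"wz":0,"gripper":1},{"dx":0,"dy":0,"dz":20,"wx":0,"wy":0,"wz":0,"gripper":1},{"dx":0,"dy":0,"dz":20,"wx":0,"wy":0,"wz":0,"gripper":0.3},{"dx":0,"dy":0,"dz":20,"wx":0,"wy":0,"wz":0,"gripper":0},{"dx":0,"dy":0,"dz":12,"wx":0,"wy":0,"wz":0,"gripper":-0.3},{"dx":0,"dy":0,"dz":0,"wx":0,"wy":0,"wz":0,"gripper":-0.4},{"dx":0,"dy":0,"dz":0,"wx":0,"wy":0,"wz":0,"gripper":-0.4}]'
python3 - <<'E'
from h import *;st(None,[.5588,.1115,.124],1.0)
from rig import optics
i=optics.get_image("wrist");cv2.imwrite("pics/w2.png",i["pixels"]);print(i["T"])
E
```

```text
time: 3.4
position: [0.559, 0.1127, 0.1253]
orientation: [0.7, 0.714, 0.001, 0.001]
ft_force: [0.0, 0.1, -0.0]
finger_gap: 0.0572
t 3.4 pos [0.559  0.1127 0.1253] tooly yaw 1.11 z [ 1.8e-03  1.0e-04 -1.0e+00] F [ 0.01  0.06 -0.01] M [-0.072  0.053 -0.035] gap 0.0572
tool shift mm [-1.2 -0.2  1.3]
tool turn [ 0.0018 -0.      0.0019]
[[ 0.9998249  -0.0172263  -0.00730856  0.55696566]
 [ 0.01857117  0.96138234  0.27458899  0.1923885 ]
 [ 0.00229617 -0.27467664  0.96153392  0.32404106]
 [ 0.          0.          0.          1.        ]]
```

View pics/w2.png

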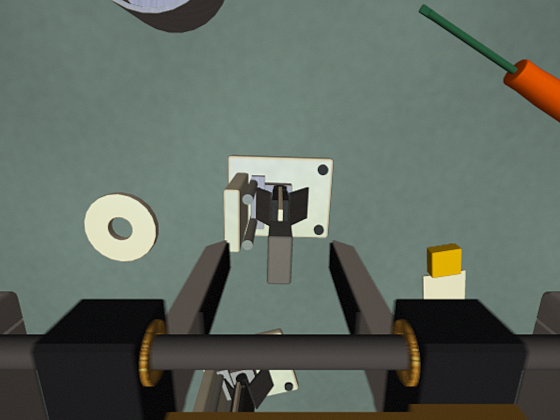

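The tab (column 280) is centred between the fingertips (230 and 330). Closing.

```bash
python3 -m jog '[{"dx":-0.8,"dy":-0.1,"dz":1,"wx":0,"wy":0,"wz":0,"gripper":-0.4},{"dx":0,"dy":0,"dz":0,"wx":0,"wy":0,"wz":0,"gripper":-0.6},{"dx":0,"dy":0,"dz":0,"wx":0,"wy":0,"wz":0,"gripper":-0.7},{"dx":0,"dy":0,"dz":0,"wx":0,"wy":0,"wz":0,"gripper":-0.8},{"dx":0,"dy":0,"dz":0,"wx":0,"wy":0,"wz":0,"gripper":-1},{"dx":0,"dy":0,"dz":0,"wx":0,"wy":0,"wz":0,"gripper":-1},{"dx":0,"dy":0,"dz":0,"wx":0,"wy":0,"wz":0,"gripper":-1},{"dx":0,"dy":0,"dz":0,"wx":0,"wy":0,"wz":0,"gripper":-1}]'
python3 - <<'E'
from h import *;st(None,[.5588,.1115,.124],1.0)
E
```

```text
time: 4.25
position: [0.5591, 0.1113, 0.1242]
orientation: [0.701, 0.714, 0.001, 0.001]
ft_force: [-0.1, -0.2, 0.4]
finger_gap: 0.0136
t 4.25 pos [0.5591 0.1113 0.1242] tooly yaw 1.05 z [ 1.7e-03 -1.0e-04 -1.0e+00] F [-0.14 -0.16  0.43] M [-0.07   0.075  0.011] gap 0.0136
tool shift mm [ 0.2 -0.3  0.2]
tool turn [0.0017 0.0001 0.0008]
```

```bash
python3 -m jog '[{"dx":0,"dy":0,"dz":-0.5,"wx":0,"wy":0,"wz":0,"gripper":-1},{"dx":0,"dy":0,"dz":-0.5,"wx":0,"wy":0,"wz":0,"gripper":-1},{"dx":0,"dy":0,"dz":-1,"wx":0,"wy":0,"wz":0,"gripper":-1},{"dx":0,"dy":0,"dz":-1,"wx":0,"wy":0,"wz":0,"gripper":-1},{"dx":0,"dy":0,"dz":-1,"wx":0,"wy":0,"wz":0,"gripper":-1},{"dx":0,"dy":0,"dz":-1,"wx":0,"wy":0,"wz":0,"gripper":-1},{"dx":0,"dy":0,"dz":-1,"wx":0,"wy":0,"wz":0,"gripper":-1},{"dx":0,"dy":0,"dz":-1,"wx":0,"wy":0,"wz":0,"gripper":-1}]'
python3 - <<'E'
from h import *;st()
from rig import optics
i=optics.get_image("scene");cv2.imwrite("pics/s3.png",cv2.resize(i["pixels"][170:290,210:350],None,fx=5,fy=5,interpolation=cv2.INTER_CUBIC))
E
```

```text
time: 5.05
position: [0.5589, 0.1113, 0.1311]
orientation: [0.701, 0.714, 0.0, 0.0]
ft_force: [1.0, 0.1, -2.5]
finger_gap: 0.0132
t 5.05 pos [0.5589 0.1113 0.1311] tooly yaw 1.05 z [ 0.0012 -0.     -1.    ] F [ 1.02  0.07 -2.49] M [-0.11  -0.119 -0.035] gap 0.0132
```

View pics/s3.png

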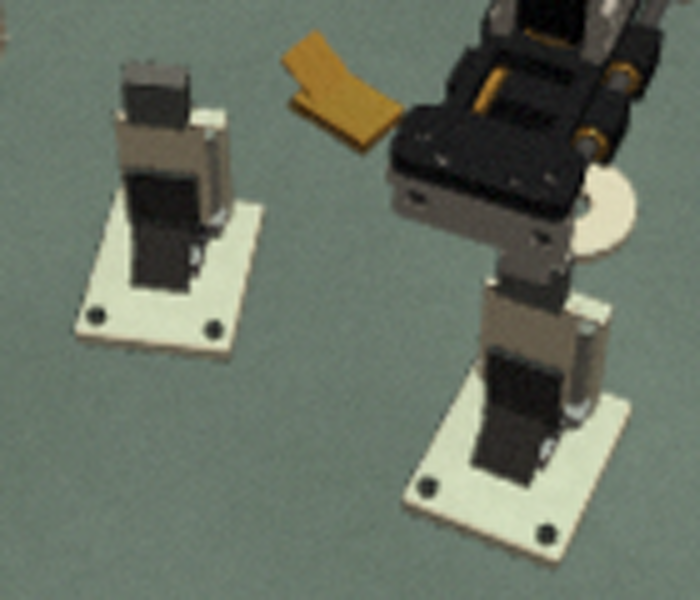

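Pull force is about 2.5 N, and the black jaws haven't moved (top edge still near zoom y≈345) while the card rises. So the left (+y) clip looks weak. I'll keep pulling.

```bash
python3 -m jog '[{"dx":0,"dy":0,"dz":-1.5,"wx":0,"wy":0,"wz":0,"gripper":-1},{"dx":0,"dy":0,"dz":-2,"wx":0,"wy":0,"wz":0,"gripper":-1},{"dx":0,"dy":0,"dz":-2,"wx":0,"wy":0,"wz":0,"gripper":-1},{"dx":0,"dy":0,"dz":-2,"wx":0,"wy":0,"wz":0,"gripper":-1},{"dx":0,"dy":0,"dz":-2,"wx":0,"wy":0,"wz":0,"gripper":-1},{"dx":0,"dy":0,"dz":-2,"wx":0,"wy":0,"wz":0,"gripper":-1},{"dx":0,"dy":0,"dz":-2,"wx":0,"wy":0,"wz":0,"gripper":-1},{"dx":0,"dy":0,"dz":-2,"wx":0,"wy":0,"wz":0,"gripper":-1}]'
python3 -m jog '[{"dx":0,"dy":0,"dz":-2,"wx":0,"wy":0,"wz":0,"gripper":-1},{"dx":0,"dy":0,"dz":-2,"wx":0,"wy":0,"wz":0,"gripper":-1},{"dx":0,"dy":0,"dz":-2,"wx":0,"wy":0,"wz":0,"gripper":-1},{"dx":0,"dy":0,"dz":-2,"wx":0,"wy":0,"wz":0,"gripper":-1},{"dx":0,"dy":0,"dz":-2,"wx":0,"wy":0,"wz":0,"gripper":-1},{"dx":0,"dy":0,"dz":-2,"wx":0,"wy":0,"wz":0,"gripper":-1},{"dx":0,"dy":0,"dz":-3,"wx":0,"wy":0,"wz":0,"gripper":-1},{"dx":0,"dy":0,"dz":-3,"wx":0,"wy":0,"wz":0,"gripper":-1}]'
python3 -m jog '[{"dx":0,"dy":0,"dz":-4,"wx":0,"wy":0,"wz":0,"gripper":-1},{"dx":0,"dy":0,"dz":-8,"wx":0,"wy":0,"wz":0,"gripper":-1},{"dx":0,"dy":0,"dz":-12,"wx":0,"wy":0,"wz":0,"gripper":-1},{"dx":0,"dy":0,"dz":-12,"wx":0,"wy":0,"wz":0,"gripper":-1},{"dx":0,"dy":0,"dz":-12,"wx":0,"wy":0,"wz":0,"gripper":-1},{"dx":0,"dy":0,"dz":-12,"wx":0,"wy":0,"wz":0,"gripper":-1},{"dx":0,"dy":0,"dz":0,"wx":0,"wy":0,"wz":0,"gripper":-1},{"dx":0,"dy":0,"dz":0,"wx":0,"wy":0,"wz":0,"gripper":-1}]'
python3 - <<'E'
from h import *;st(None,[.465,.308,.19],33)
from rig import optics
i=optics.get_image("scene");cv2.imwrite("pics/s4.png",cv2.resize(i["pixels"][140:290,210:390],None,fx=4,fy=4,interpolation=cv2.INTER_CUBIC))
E
```

```text
time: 5.9
position: [0.5589, 0.1114, 0.1467]
orientation: [0.701, 0.714, 0.001, 0.0]
ft_force: [-0.0, -1.2, -2.3]
finger_gap: 0.0134
time: 6.7
position: [0.5591, 0.1113, 0.1651]
orientation: [0.701, 0.714, 0.001, 0.001]
ft_force: [0.5, 0.5, -0.4]
finger_gap: 0.0138
time: 7.5
position: [0.5591, 0.1114, 0.225]
orientation: [0.701, 0.714, 0.001, 0.001]
ft_force: [-0.5, 0.1, -0.9]
finger_gap: 0.0135
t 7.5 pos [0.5591 0.1114 0.225 ] tooly yaw 1.06 z [ 2.4e-03  1.0e-04 -1.0e+00] F [-0.46  0.11 -0.94] M [-0.03   0.03  -0.023] gap 0.0135
tool shift mm [198.3 -90.5  34.8]
tool turn [ 0.0023  0.0006 -0.5575]
```

View pics/s4.png

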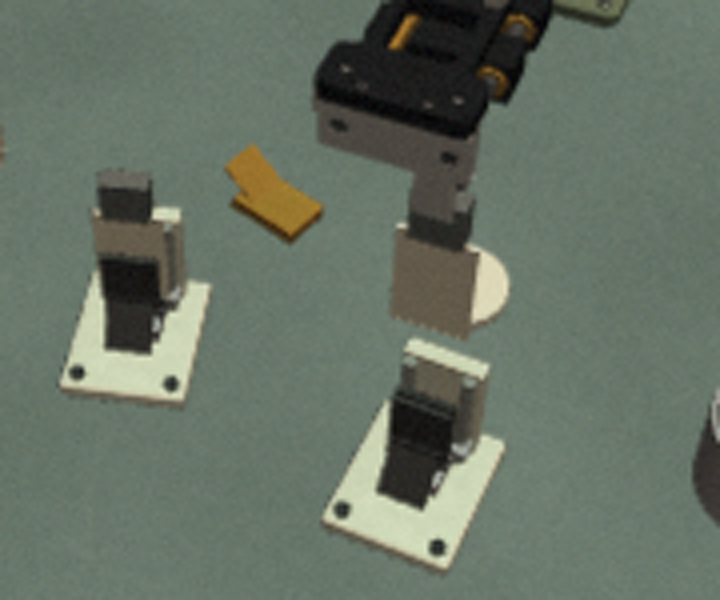

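The card is out and clip and slide are still at the bottom: the left clip is weak, so this card goes in the round pot. I'll carry it over and tilt it 12° so that it comes to rest against the +x wall.

```bash
python3 -m jog '[{"dx":33,"dy":-8.7,"dz":0,"wx":0,"wy":0,"wz":0,"gripper":-1},{"dx":33,"dy":-8.7,"dz":0,"wx":0,"wy":0,"wz":0,"gripper":-1},{"dx":33,"dy":-8.7,"dz":0,"wx":0,"wy":0,"wz":0,"gripper":-1},{"dx":33,"dy":-8.7,"dz":0,"wx":0,"wy":0,"wz":0,"gripper":-1},{"dx":33,"dy":-8.7,"dz":0,"wx":0,"wy":0,"wz":0,"gripper":-1},{"dx":33,"dy":-8.7,"dz":0,"wx":0,"wy":0,"wz":0,"gripper":-1},{"dx":0,"dy":0,"dz":0,"wx":0.105,"wy":0,"wz":0,"gripper":-1},{"dx":0,"dy":0,"dz":0,"wx":0.105,"wy":0,"wz":0,"gripper":-1}]'
python3 - <<'E'
from h import *;st(None,[.5034,.308,.0804])
from rig import optics
for n in ("scene","top"):
  i=optics.get_image(n);cv2.imwrite(f"pics/{n}5.png",i["pixels"])
E
```

```text
time: 8.35
position: [0.5012, 0.31, 0.2245]
orientation: [0.695, 0.711, -0.076, -0.074]
ft_force: [0.6, 0.3, -0.7]
finger_gap: 0.0135
t 8.35 pos [0.5012 0.31   0.2245] tooly yaw 1.28 z [-0.2111 -0.0046 -0.9775] F [ 0.6   0.26 -0.71] M [-0.065 -0.138  0.078] gap 0.0135
tool shift mm [ -2.   32.6 140.4]
```

View pics/scene5.png

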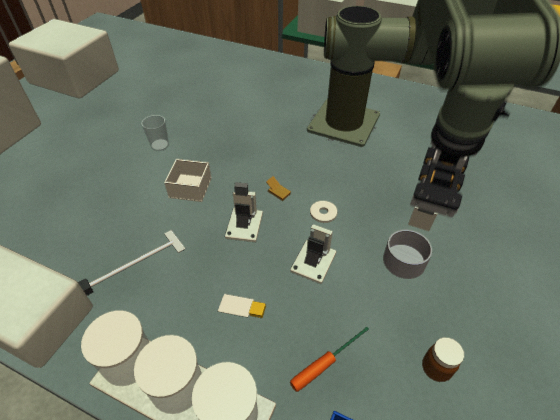

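View pics/top5.png

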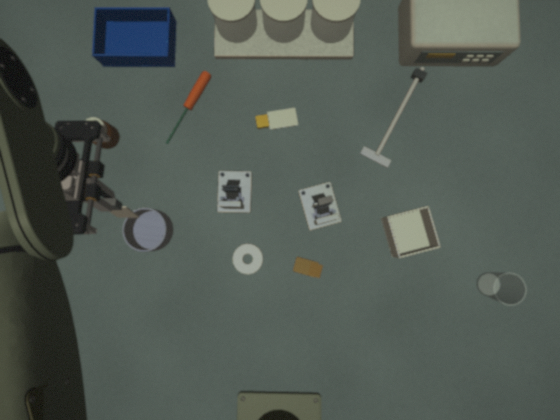

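```bash
python3 -c "
from h import *
print(at('scene',407.5,247.5,.06))"
python3 -m jog '[{"dx":-2,"dy":4.6,"dz":19,"wx":0,"wy":0,"wz":0,"gripper":-1},{"dx":0,"dy":4.7,"dz":20,"wx":0,"wy":0,"wz":0,"gripper":-1},{"dx":0,"dy":4.7,"dz":20,"wx":0,"wy":0,"wz":0,"gripper":-1},{"dx":0,"dy":4.7,"dz":20,"wx":0,"wy":0,"wz":0,"gripper":-1},{"dx":0,"dy":4.7,"dz":20,"wx":0,"wy":0,"wz":0,"gripper":-1},{"dx":0,"dy":4.0,"dz":17,"wx":0,"wy":0,"wz":0,"gripper":-1},{"dx":0,"dy":2.2,"dz":10,"wx":0,"wy":0,"wz":0,"gripper":-1},{"dx":0,"dy":0,"dz":0,"wx":0,"wy":0,"wz":0,"gripper":-1}]'
python3 - <<'E'
from h import *;st(None,[.5034,.308,.0804])
from rig import optics
i=optics.get_image("scene");cv2.imwrite("pics/s6.png",cv2.resize(i["pixels"][170:300,350:480],None,fx=4.5,fy=4.5,interpolation=cv2.INTER_CUBIC))
i=optics.get_image("wrist");cv2.imwrite("pics/w6.png",i["pixels"])
E
```

```text
[0.47012513 0.3045945  0.06      ]
time: 9.25
position: [0.5041, 0.3057, 0.0933]
orientation: [0.697, 0.71, -0.076, -0.073]
ft_force: [0.1, 0.1, -0.1]
finger_gap: 0.0133
t 9.25 pos [0.5041 0.3057 0.0933] tooly yaw 1.04 z [-0.21   -0.0053 -0.9777] F [ 0.09  0.13 -0.08] M [-0.047 -0.048  0.039] gap 0.0133
tool shift mm [ 2.4  2.1 12.7]
```

View pics/s6.png

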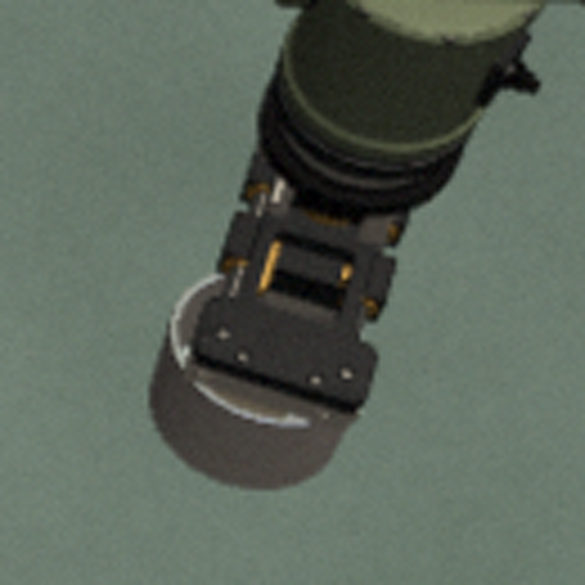

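View pics/w6.png

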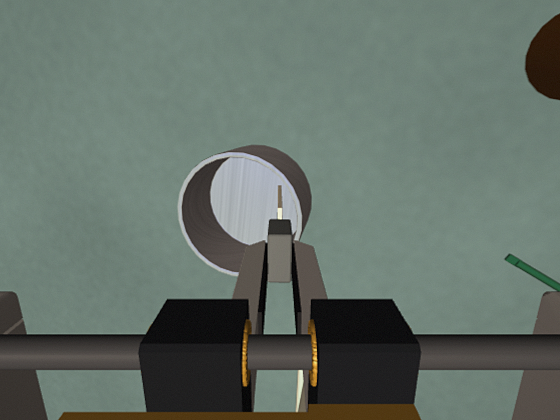

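The card is inside the pot near its +x wall, at about pixel (280,195). Lowering the rest, then opening slightly.

```bash
python3 -m jog '[{"dx":0.5,"dy":1.2,"dz":6,"wx":0,"wy":0,"wz":0,"gripper":-1},{"dx":0,"dy":0.6,"dz":3,"wx":0,"wy":0,"wz":0,"gripper":-1},{"dx":0,"dy":0.4,"dz":2,"wx":0,"wy":0,"wz":0,"gripper":-1},{"dx":0,"dy":0.2,"dz":1,"wx":0,"wy":0,"wz":0,"gripper":-1},{"dx":0,"dy":0,"dz":0,"wx":0,"wy":0,"wz":0,"gripper":-1},{"dx":0,"dy":0,"dz":0,"wx":0,"wy":0,"wz":0,"gripper":-1},{"dx":0,"dy":0,"dz":0,"wx":0,"wy":0,"wz":0,"gripper":-1},{"dx":0,"dy":0,"dz":0,"wx":0,"wy":0,"wz":0,"gripper":-1}]'
python3 - <<'E'
from h import *;st(None,[.5034,.308,.0804])
E
```

```text
time: 10.15
position: [0.5059, 0.3069, 0.083]
orientation: [0.697, 0.71, -0.074, -0.073]
ft_force: [-0.5, -0.1, -0.1]
finger_gap: 0.0138
t 10.15 pos [0.5059 0.3069 0.083 ] tooly yaw 1.05 z [-0.2067 -0.0037 -0.9784] F [-0.53 -0.08 -0.11] M [-0.077 -0.065  0.06 ] gap 0.0138
tool shift mm [ 1.1 -1.9  3. ]
```

```bash
python3 -m jog '[{"dx":0,"dy":0,"dz":2,"wx":0,"wy":0,"wz":0,"gripper":-1},{"dx":0,"dy":0,"dz":2,"wx":0,"wy":0,"wz":0,"gripper":-1},{"dx":0,"dy":0,"dz":0,"wx":0,"wy":0,"wz":0,"gripper":-1},{"dx":0,"dy":0,"dz":0,"wx":0,"wy":0,"wz":0,"gripper":-0.6},{"dx":0,"dy":0,"dz":0,"wx":0,"wy":0,"wz":0,"gripper":-0.5},{"dx":0,"dy":0,"dz":0,"wx":0,"wy":0,"wz":0,"gripper":-0.4},{"dx":0,"dy":0,"dz":0,"wx":0,"wy":0,"wz":0,"gripper":-0.35},{"dx":0,"dy":0,"dz":0,"wx":0,"wy":0,"wz":0,"gripper":-0.35}]'
python3 - <<'E'
from h import *;st()
from rig import optics
i=optics.get_image("wrist");cv2.imwrite("pics/w7.png",i["pixels"])
E
```

```text
time: 10.95
position: [0.505, 0.3069, 0.079]
orientation: [0.697, 0.71, -0.074, -0.073]
ft_force: [-0.1, -0.7, 0.4]
finger_gap: 0.0304
t 10.95 pos [0.505  0.3069 0.079 ] tooly yaw 1.05 z [-0.2069 -0.0038 -0.9784] F [-0.14 -0.74  0.43] M [-0.102 -0.071  0.022] gap 0.0304
```

View pics/w7.png

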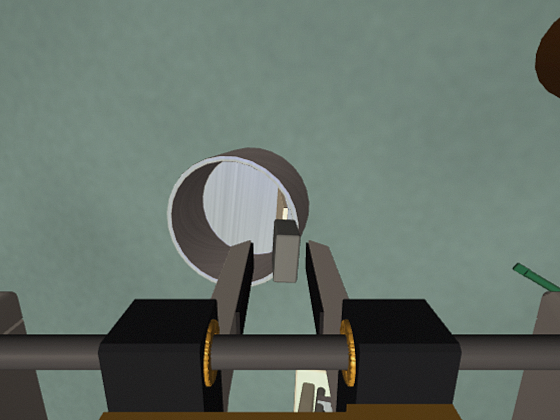

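The card is released and leaning on the wall, clear between the fingers. Withdrawing.

```bash
python3 -m jog '[{"dx":0,"dy":0,"dz":-8,"wx":0,"wy":0,"wz":0,"gripper":-0.3},{"dx":0,"dy":0,"dz":-15,"wx":0,"wy":0,"wz":0,"gripper":-0.3},{"dx":0,"dy":0,"dz":-20,"wx":0,"wy":0,"wz":0,"gripper":-0.3},{"dx":0,"dy":0,"dz":-25,"wx":0,"wy":0,"wz":0,"gripper":0},{"dx":0,"dy":0,"dz":-30,"wx":0,"wy":0,"wz":0,"gripper":0.3},{"dx":0,"dy":0,"dz":-30,"wx":0,"wy":0,"wz":0,"gripper":0.6},{"dx":0,"dy":0,"dz":-25,"wx":-0.105,"wy":0,"wz":0,"gripper":1},{"dx":0,"dy":0,"dz":0,"wx":-0.103,"wy":0,"wz":0,"gripper":1}]'
python3 - <<'E'
from h import *;st(None,[.5267,-.09,.225],16.5)
from rig import optics
i=optics.get_image("scene");cv2.imwrite("pics/s8.png",cv2.resize(i["pixels"][190:300,350:480],None,fx=4.5,fy=4.5,interpolation=cv2.INTER_CUBIC))
E
```

```text
time: 11.8
position: [0.5417, 0.3085, 0.2354]
orientation: [0.701, 0.713, 0.006, 0.003]
ft_force: [-0.0, -1.4, 0.3]
finger_gap: 0.0692
t 11.8 pos [0.5417 0.3085 0.2354] tooly yaw 0.97 z [ 0.014   0.0045 -0.9999] F [-0.01 -1.4   0.32] M [-0.069  0.05  -0.027] gap 0.0692
tool shift mm [-398.2  -21.9    8.4]
tool turn [ 0.0146 -0.0023 -0.2711]
```

View pics/s8.png

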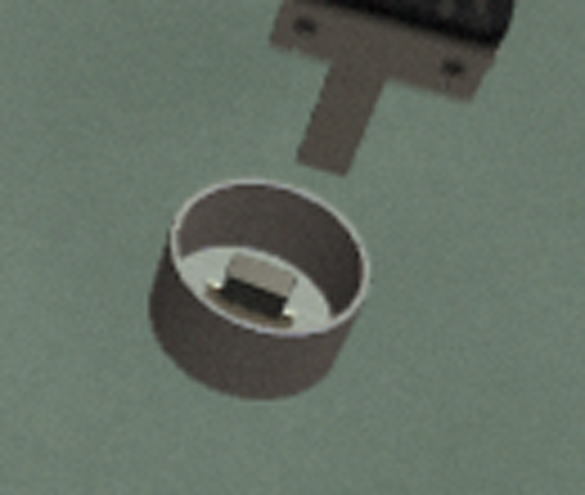

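The card leans upright in the pot against the near wall. Moving to the right-hand card.

```bash
python3 -m jog '[{"dx":-20,"dy":-2,"dz":0,"wx":0.0146,"wy":-0.002,"wz":0,"gripper":1},{"dx":-40,"dy":-2.5,"dz":0,"wx":0,"wy":0,"wz":0,"gripper":1},{"dx":-45,"dy":-2.5,"dz":0,"wx":0,"wy":0,"wz":0,"gripper":1},{"dx":-45,"dy":-2.5,"dz":0,"wx":0,"wy":0,"wz":0,"gripper":1},{"dx":-45,"dy":-2.5,"dz":0,"wx":0,"wy":0,"wz":0,"gripper":1},{"dx":-45,"dy":-2.5,"dz":0,"wx":0,"wy":0,"wz":0,"gripper":1},{"dx":-45,"dy":-2.5,"dz":0,"wx":0,"wy":0,"wz":0,"gripper":1},{"dx":-45,"dy":-2,"dz":0,"wx":0,"wy":0,"wz":0,"gripper":1}]'
python3 - <<'E'
from h import *;st(None,[.5267,-.09,.225],16.5)
E
```

```text
time: 12.65
position: [0.5236, -0.0246, 0.2306]
orientation: [0.701, 0.714, -0.006, -0.005]
ft_force: [0.7, 0.3, -0.0]
finger_gap: 0.094
t 12.65 pos [ 0.5236 -0.0246  0.2306] tooly yaw 1.05 z [-0.0152 -0.0016 -0.9999] F [ 0.73  0.32 -0.05] M [-0.063  0.01   0.012] gap 0.094
tool shift mm [-65.4   2.    5.6]
tool turn [-0.0153 -0.0007 -0.2696]
```

```bash
python3 -m jog '[{"dx":-30,"dy":0,"dz":0,"wx":-0.015,"wy":0,"wz":0,"gripper":1},{"dx":-25,"dy":0,"dz":0,"wx":0,"wy":0,"wz":0,"gripper":1},{"dx":-8,"dy":2,"dz":0,"wx":0,"wy":0,"wz":-0.135,"gripper":1},{"dx":0,"dy":0,"dz":0,"wx":0,"wy":0,"wz":-0.135,"gripper":1},{"dx":0,"dy":0,"dz":0,"wx":0,"wy":0,"wz":0,"gripper":1},{"dx":0,"dy":0,"dz":0,"wx":0,"wy":0,"wz":0,"gripper":1},{"dx":0,"dy":0,"dz":0,"wx":0,"wy":0,"wz":0,"gripper":1},{"dx":0,"dy":0,"dz":0,"wx":0,"wy":0,"wz":0,"gripper":1}]'
python3 - <<'E'
from h import *;st(None,[.5267,-.09,.124],16.5)
from rig import optics
i=optics.get_image("wrist");print(repr(i["T"]))
g=lambda im:np.clip(255*(im/255.)**0.6,0,255).astype(np.uint8)
cv2.imwrite("pics/w9.png",i["pixels"])
cv2.imwrite("pics/w9z.png",g(cv2.resize(i["pixels"][140:240,230:330],(600,600),interpolation=cv2.INTER_LANCZOS4)))
E
```

```text
time: 13.45
position: [0.5269, -0.0854, 0.2298]
orientation: [0.598, 0.801, -0.001, 0.0]
ft_force: [0.5, 0.3, -1.0]
finger_gap: 0.0942
t 13.45 pos [ 0.5269 -0.0854  0.2298] tooly yaw 16.5 z [-1.0e-04 -1.8e-03 -1.0e+00] F [ 0.46  0.31 -1.03] M [-0.041  0.031  0.059] gap 0.0942
tool shift mm [ -4.2  -1.4 105.8]
tool turn [-0.0007  0.0017 -0.0001]
array([[ 9.59063665e-01, -2.72203610e-01, -7.81158230e-02,
         5.04051536e-01],
       [ 2.83190474e-01,  9.21654384e-01,  2.65247718e-01,
        -8.65186176e-03],
       [-2.05595625e-04, -2.76511105e-01,  9.61010700e-01,
         4.28328546e-01],
       [ 0.00000000e+00,  0.00000000e+00,  0.00000000e+00,
         1.00000000e+00]])
```

View pics/w9z.png

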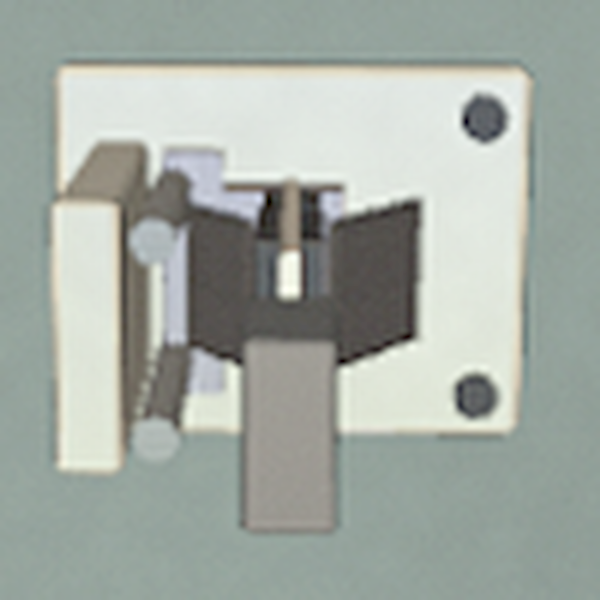

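Run:
```python
from h import *
T=np.array([[9.59063665e-01,-2.72203610e-01,-7.81158230e-02,5.04051536e-01],[2.83190474e-01,9.21654384e-01,2.65247718e-01,-8.65186176e-03],[-2.05595625e-04,-2.76511105e-01,9.61010700e-01,4.28328546e-01]])
C['w']=(KW,T)
P=np.array([at('w',230+u/6-.5,140+v/6-.5,.15) for u,v in [(247,341),(337,341),(336,531),(242,531)]]);print(P.round(4),P.mean(0))
e=P[2]-P[1]+P[3]-P[0];print(np.degrees(np.arctan2(-e[1],-e[0])))
st(None,[P.mean(0)[0],P.mean(0)[1],.124])
```

```text
[[ 0.5167 -0.0777  0.15  ]
 [ 0.5291 -0.074   0.15  ]
 [ 0.5374 -0.1019  0.15  ]
 [ 0.524  -0.1058  0.15  ]] [ 0.52679707 -0.08984159  0.15      ]
105.52383391063151
t 13.5 pos [ 0.5269 -0.0854  0.2297] tooly yaw 16.51 z [-2.0e-04 -1.9e-03 -1.0e+00] F [ 0.07 -0.07  0.05] M [-0.009  0.043 -0.003] gap 0.0941
tool shift mm [ -4.   -1.2 105.7]
```

```bash
python3 -m jog '[{"dx":-4,"dy":-1.2,"dz":12,"wx":0,"wy":0.0015,"wz":0.012,"gripper":1},{"dx":0,"dy":0,"dz":20,"wx":0,"wy":0,"wz":0,"gripper":1},{"dx":0,"dy":0,"dz":20,"wx":0,"wy":0,"wz":0,"gripper":1},{"dx":0,"dy":0,"dz":20,"wx":0,"wy":0,"wz":0,"gripper":0.3},{"dx":0,"dy":0,"dz":20,"wx":0,"wy":0,"wz":0,"gripper":0},{"dx":0,"dy":0,"dz":13.5,"wx":0,"wy":0,"wz":0,"gripper":-0.3},{"dx":0,"dy":0,"dz":0,"wx":0,"wy":0,"wz":0,"gripper":-0.4},{"dx":0,"dy":0,"dz":0,"wx":0,"wy":0,"wz":0,"gripper":-0.4}]'
python3 - <<'E'
from h import *;st(None,[.5268,-.0899,.124],15.7)
from rig import optics
i=optics.get_image("wrist");cv2.imwrite("pics/w10.png",i["pixels"])
E
```

```text
time: 14.3
position: [0.5269, -0.0901, 0.1241]
orientation: [0.603, 0.798, -0.0, -0.0]
ft_force: [-0.0, 0.0, -0.0]
finger_gap: 0.0574
t 14.3 pos [ 0.5269 -0.0901  0.1241] tooly yaw 15.82 z [-7.e-04 -5.e-04 -1.e+00] F [-0.05  0.01 -0.03] M [-0.067  0.004  0.016] gap 0.0574
tool shift mm [ 0.2 -0.   0.1]
tool turn [-0.0008  0.0003  0.0021]
```

View pics/w10.png

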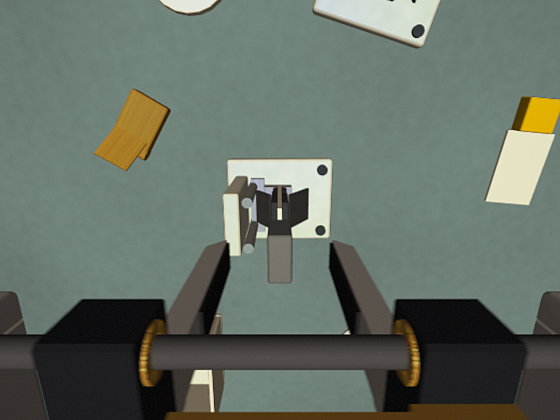

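The tab is centred at column 280. Closing.

```bash
python3 -m jog '[{"dx":0,"dy":0,"dz":0,"wx":0,"wy":0,"wz":0,"gripper":-0.5},{"dx":0,"dy":0,"dz":0,"wx":0,"wy":0,"wz":0,"gripper":-0.6},{"dx":0,"dy":0,"dz":0,"wx":0,"wy":0,"wz":0,"gripper":-0.7},{"dx":0,"dy":0,"dz":0,"wx":0,"wy":0,"wz":0,"gripper":-0.8},{"dx":0,"dy":0,"dz":0,"wx":0,"wy":0,"wz":0,"gripper":-1},{"dx":0,"dy":0,"dz":0,"wx":0,"wy":0,"wz":0,"gripper":-1},{"dx":0,"dy":0,"dz":0,"wx":0,"wy":0,"wz":0,"gripper":-1},{"dx":0,"dy":0,"dz":0,"wx":0,"wy":0,"wz":0,"gripper":-1}]'
python3 -c "from h import *;st()"
python3 -m jog '[{"dx":0,"dy":0,"dz":-0.5,"wx":0,"wy":0,"wz":0,"gripper":-1},{"dx":0,"dy":0,"dz":-0.5,"wx":0,"wy":0,"wz":0,"gripper":-1},{"dx":0,"dy":0,"dz":-1,"wx":0,"wy":0,"wz":0,"gripper":-1},{"dx":0,"dy":0,"dz":-1,"wx":0,"wy":0,"wz":0,"gripper":-1},{"dx":0,"dy":0,"dz":-1,"wx":0,"wy":0,"wz":0,"gripper":-1},{"dx":0,"dy":0,"dz":-1,"wx":0,"wy":0,"wz":0,"gripper":-1},{"dx":0,"dy":0,"dz":-1,"wx":0,"wy":0,"wz":0,"gripper":-1},{"dx":0,"dy":0,"dz":-1,"wx":0,"wy":0,"wz":0,"gripper":-1}]'
python3 - <<'E'
from h import *;st()
from rig import optics
i=optics.get_image("scene");cv2.imwrite("pics/s11.png",cv2.resize(i["pixels"][170:290,210:350],None,fx=5,fy=5,interpolation=cv2.INTER_CUBIC))
E
```

```text
time: 15.15
position: [0.5269, -0.0901, 0.1243]
orientation: [0.603, 0.798, -0.0, 0.0]
ft_force: [0.3, -0.1, 1.1]
finger_gap: 0.0133
t 15.15 pos [ 0.5269 -0.0901  0.1243] tooly yaw 15.84 z [-3.e-04 -7.e-04 -1.e+00] F [ 0.3  -0.05  1.11] M [-0.037  0.149  0.006] gap 0.0133
time: 15.95
position: [0.5265, -0.0899, 0.1309]
orientation: [0.603, 0.798, -0.001, -0.0]
ft_force: [3.3, -1.5, -10.8]
finger_gap: 0.0134
t 15.95 pos [ 0.5265 -0.0899  0.1309] tooly yaw 15.84 z [-1.3e-03 -3.0e-04 -1.0e+00] F [  3.26  -1.54 -10.75] M [-0.276 -0.627  0.058] gap 0.0134
```

View pics/s11.png

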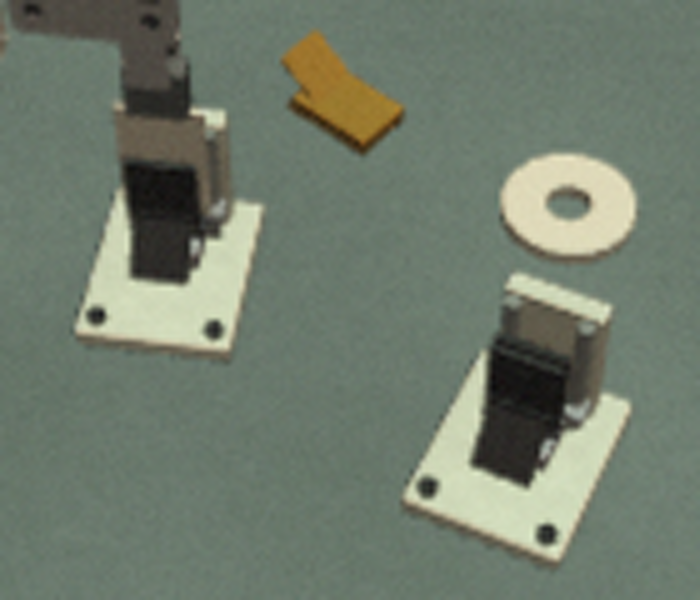

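Force is 10.8 N and the jaws rose with the card (zoom y 173→163), so the right clip is sound. Pulling on to the stop and out.

```bash
python3 -m jog '[{"dx":0,"dy":0,"dz":-2,"wx":0,"wy":0,"wz":0,"gripper":-1},{"dx":0,"dy":0,"dz":-2,"wx":0,"wy":0,"wz":0,"gripper":-1},{"dx":0,"dy":0,"dz":-2,"wx":0,"wy":0,"wz":0,"gripper":-1},{"dx":0,"dy":0,"dz":-2,"wx":0,"wy":0,"wz":0,"gripper":-1},{"dx":0,"dy":0,"dz":-2,"wx":0,"wy":0,"wz":0,"gripper":-1},{"dx":0,"dy":0,"dz":-2,"wx":0,"wy":0,"wz":0,"gripper":-1},{"dx":0,"dy":0,"dz":-1,"wx":0,"wy":0,"wz":0,"gripper":-1},{"dx":0,"dy":0,"dz":-1,"wx":0,"wy":0,"wz":0,"gripper":-1}]'
python3 -m jog '[{"dx":0,"dy":0,"dz":-1,"wx":0,"wy":0,"wz":0,"gripper":-1},{"dx":0,"dy":0,"dz":-1,"wx":0,"wy":0,"wz":0,"gripper":-1},{"dx":0,"dy":0,"dz":-1,"wx":0,"wy":0,"wz":0,"gripper":-1},{"dx":0,"dy":0,"dz":-1,"wx":0,"wy":0,"wz":0,"gripper":-1},{"dx":0,"dy":0,"dz":-1,"wx":0,"wy":0,"wz":0,"gripper":-1},{"dx":0,"dy":0,"dz":-1,"wx":0,"wy":0,"wz":0,"gripper":-1},{"dx":0,"dy":0,"dz":-1,"wx":0,"wy":0,"wz":0,"gripper":-1},{"dx":0,"dy":0,"dz":-1,"wx":0,"wy":0,"wz":0,"gripper":-1}]'
python3 - <<'E'
from h import *;st()
from rig import optics
i=optics.get_image("scene");cv2.imwrite("pics/s12.png",cv2.resize(i["pixels"][140:260,210:350],None,fx=5,fy=5,interpolation=cv2.INTER_CUBIC))
E
```

```text
time: 16.8
position: [0.5266, -0.0899, 0.1451]
orientation: [0.603, 0.798, -0.0, -0.0]
ft_force: [1.6, -0.9, -11.3]
finger_gap: 0.0134
time: 17.6
position: [0.5264, -0.0896, 0.1525]
orientation: [0.603, 0.798, -0.0, -0.001]
ft_force: [1.6, 0.5, -15.6]
finger_gap: 0.0134
t 17.6 pos [ 0.5264 -0.0896  0.1525] tooly yaw 15.84 z [-1.7e-03  3.0e-04 -1.0e+00] F [  1.57   0.53 -15.64] M [-0.043 -0.419  0.024] gap 0.0134
```

View pics/s12.png

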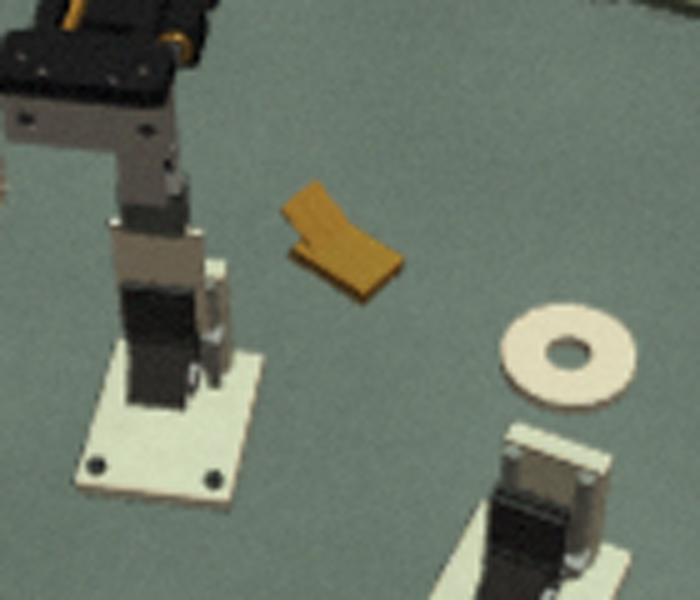

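The slide is up at the stop, with 15.6 N at the wrist, and the card is now slipping out. Continuing straight up.

```bash
python3 -m jog '[{"dx":0,"dy":0,"dz":-1.5,"wx":0,"wy":0,"wz":0,"gripper":-1},{"dx":0,"dy":0,"dz":-1.5,"wx":0,"wy":0,"wz":0,"gripper":-1},{"dx":0,"dy":0,"dz":-2,"wx":0,"wy":0,"wz":0,"gripper":-1},{"dx":0,"dy":0,"dz":-2,"wx":0,"wy":0,"wz":0,"gripper":-1},{"dx":0,"dy":0,"dz":-2,"wx":0,"wy":0,"wz":0,"gripper":-1},{"dx":0,"dy":0,"dz":-2,"wx":0,"wy":0,"wz":0,"gripper":-1},{"dx":0,"dy":0,"dz":-2,"wx":0,"wy":0,"wz":0,"gripper":-1},{"dx":0,"dy":0,"dz":-2,"wx":0,"wy":0,"wz":0,"gripper":-1}]'
python3 -m jog '[{"dx":0,"dy":0,"dz":-2,"wx":0,"wy":0,"wz":0,"gripper":-1},{"dx":0,"dy":0,"dz":-2,"wx":0,"wy":0,"wz":0,"gripper":-1},{"dx":0,"dy":0,"dz":-2,"wx":0,"wy":0,"wz":0,"gripper":-1},{"dx":0,"dy":0,"dz":-2,"wx":0,"wy":0,"wz":0,"gripper":-1},{"dx":0,"dy":0,"dz":-2,"wx":0,"wy":0,"wz":0,"gripper":-1},{"dx":0,"dy":0,"dz":-2,"wx":0,"wy":0,"wz":0,"gripper":-1},{"dx":0,"dy":0,"dz":-2,"wx":0,"wy":0,"wz":0,"gripper":-1},{"dx":0,"dy":0,"dz":-2,"wx":0,"wy":0,"wz":0,"gripper":-1}]'
python3 -m jog '[{"dx":0,"dy":0,"dz":-2,"wx":0,"wy":0,"wz":0,"gripper":-1},{"dx":0,"dy":0,"dz":-2,"wx":0,"wy":0,"wz":0,"gripper":-1},{"dx":0,"dy":0,"dz":-3,"wx":0,"wy":0,"wz":0,"gripper":-1},{"dx":0,"dy":0,"dz":-6,"wx":0,"wy":0,"wz":0,"gripper":-1},{"dx":0,"dy":0,"dz":-10,"wx":0,"wy":0,"wz":0,"gripper":-1},{"dx":0,"dy":0,"dz":-10,"wx":0,"wy":0,"wz":0,"gripper":-1},{"dx":0,"dy":0,"dz":-6,"wx":0,"wy":0,"wz":0,"gripper":-1},{"dx":0,"dy":0,"dz":0,"wx":0,"wy":0,"wz":0,"gripper":-1}]'
python3 - <<'E'
from h import *;st()
from rig import optics
i=optics.get_image("scene");cv2.imwrite("pics/s13.png",cv2.resize(i["pixels"][120:290,150:350],None,fx=3.5,fy=3.5,interpolation=cv2.INTER_CUBIC))
E
```

```text
time: 18.45
position: [0.5267, -0.09, 0.1683]
orientation: [0.603, 0.798, -0.001, -0.0]
ft_force: [0.9, 0.1, -14.8]
finger_gap: 0.0134
time: 19.25
position: [0.5267, -0.09, 0.1843]
orientation: [0.603, 0.798, -0.0, -0.0]
ft_force: [0.0, 0.4, -14.8]
finger_gap: 0.0137
time: 20.05
position: [0.5279, -0.0903, 0.2249]
orientation: [0.603, 0.798, 0.0, 0.001]
ft_force: [-0.5, 0.6, 0.3]
finger_gap: 0.0138
t 20.05 pos [ 0.5279 -0.0903  0.2249] tooly yaw 15.84 z [ 0.0025 -0.0016 -1.    ] F [-0.46  0.62  0.29] M [-0.039  0.089  0.004] gap 0.0138
```

View pics/s13.png

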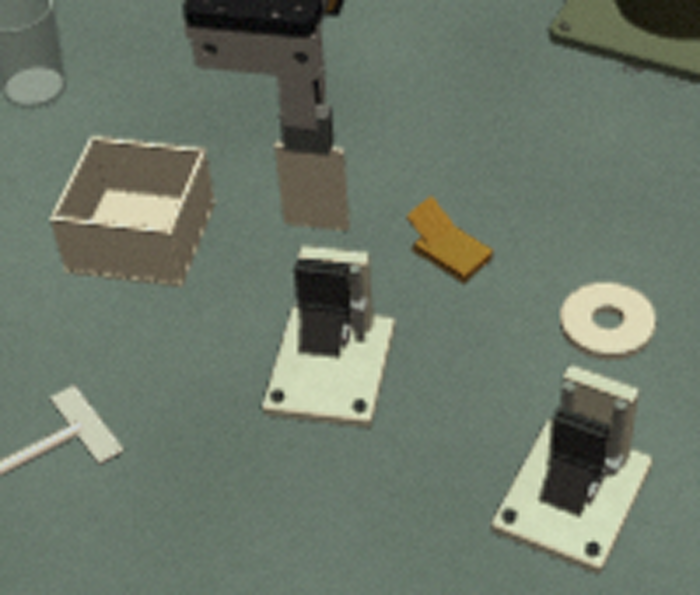

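Card B is free and its slide stayed up. Next, the bin's position from the scene view.

Run:
```python
from h import *
P=np.array([at('scene',150+u/3.5-.4,120+v/3.5-.4,.06) for u,v in [(92,136),(207,150),(182,228),(52,217)]]);print(P.round(4),P.mean(0))
c=np.array([.4685,-.2945]); y=np.radians(15.5); yt=np.array([np.cos(y),np.sin(y)])
t=c+yt*(.025+.0154);print(t)
st(None,[*t,.225],15.5)
```

```text
[[ 0.4342 -0.3538  0.06  ]
 [ 0.4101 -0.2612  0.06  ]
 [ 0.4934 -0.2324  0.06  ]
 [ 0.5246 -0.3284  0.06  ]] [ 0.46560256 -0.29397131  0.06      ]
[ 0.50743067 -0.28370357]
t 20.1 pos [ 0.5273 -0.0901  0.2239] tooly yaw 15.83 z [ 9.0e-04 -1.1e-03 -1.0e+00] F [ 0.82  0.36 -0.92] M [-0.042  0.031  0.048] gap 0.0134
tool shift mm [-180.8  -71.9   -0.9]
tool turn [0.0006 0.0013 0.0058]
```

```bash
python3 -m jog '[{"dx":-30,"dy":-12,"dz":0,"wx":0,"wy":0,"wz":0.005,"gripper":-1},{"dx":-30,"dy":-12,"dz":0,"wx":0,"wy":0,"wz":0,"gripper":-1},{"dx":-30,"dy":-12,"dz":0,"wx":0,"wy":0,"wz":0,"gripper":-1},{"dx":-30,"dy":-12,"dz":0,"wx":0,"wy":0,"wz":0,"gripper":-1},{"dx":-30,"dy":-12,"dz":0,"wx":0,"wy":0,"wz":0,"gripper":-1},{"dx":-30,"dy":-12,"dz":0,"wx":0,"wy":0,"wz":0,"gripper":-1},{"dx":0,"dy":0,"dz":0,"wx":0.105,"wy":0,"wz":0,"gripper":-1},{"dx":0,"dy":0,"dz":0,"wx":0.105,"wy":0,"wz":0,"gripper":-1}]'
python3 -m jog '[{"dx":0,"dy":0,"dz":0,"wx":0,"wy":0,"wz":0,"gripper":-1},{"dx":0,"dy":4.7,"dz":20,"wx":0,"wy":0,"wz":0,"gripper":-1},{"dx":0,"dy":4.7,"dz":20,"wx":0,"wy":0,"wz":0,"gripper":-1},{"dx":0,"dy":4.7,"dz":20,"wx":0,"wy":0,"wz":0,"gripper":-1},{"dx":0,"dy":4.7,"dz":20,"wx":0,"wy":0,"wz":0,"gripper":-1},{"dx":0,"dy":0,"dz":0,"wx":0,"wy":0,"wz":0,"gripper":-1},{"dx":0,"dy":0,"dz":0,"wx":0,"wy":0,"wz":0,"gripper":-1},{"dx":0,"dy":0,"dz":0,"wx":0,"wy":0,"wz":0,"gripper":-1}]'
python3 - <<'E'
from h import *;st(None,[.5064,-.2837,.080],15.5)
from rig import optics
i=optics.get_image("wrist");cv2.imwrite("pics/w14.png",i["pixels"])
E
```

```text
time: 20.9
position: [0.5045, -0.2849, 0.2234]
orientation: [0.603, 0.79, -0.085, -0.065]
ft_force: [0.1, -0.2, -0.7]
finger_gap: 0.0136
time: 21.7
position: [0.5082, -0.2828, 0.1426]
orientation: [0.602, 0.792, -0.084, -0.062]
ft_force: [-0.4, -1.0, 0.4]
finger_gap: 0.0136
t 21.7 pos [ 0.5082 -0.2828  0.1426] tooly yaw 15.52 z [-0.1989 -0.0576 -0.9783] F [-0.42 -1.04  0.37] M [-0.057 -0.098  0.032] gap 0.0136
tool shift mm [-0.2 11.1 61.7]
tool turn [-0.2086  0.0023  0.0005]
```

View pics/w14.png

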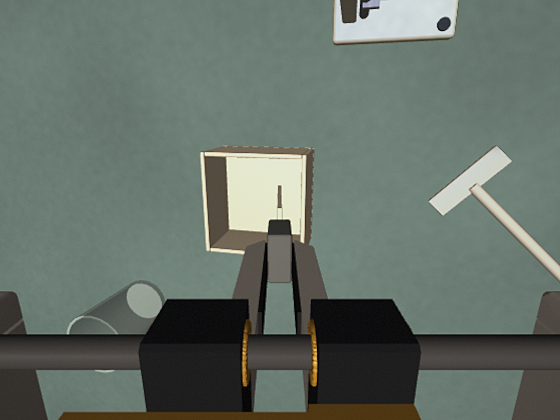

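The card hangs over the bin's interior (foot near column 280, bin inside columns 207–303), edges parallel. Lowering, then releasing.

```bash
python3 -m jog '[{"dx":0,"dy":3,"dz":17,"wx":0,"wy":0,"wz":0,"gripper":-1},{"dx":0,"dy":3,"dz":17,"wx":0,"wy":0,"wz":0,"gripper":-1},{"dx":0,"dy":2.5,"dz":14,"wx":0,"wy":0,"wz":0,"gripper":-1},{"dx":0,"dy":1.5,"dz":8,"wx":0,"wy":0,"wz":0,"gripper":-1},{"dx":0,"dy":0.6,"dz":3,"wx":0,"wy":0,"wz":0,"gripper":-1},{"dx":0,"dy":0,"dz":0,"wx":0,"wy":0,"wz":0,"gripper":-1},{"dx":0,"dy":0,"dz":0,"wx":0,"wy":0,"wz":0,"gripper":-1},{"dx":0,"dy":0,"dz":0,"wx":0,"wy":0,"wz":0,"gripper":-1}]'
python3 - <<'E'
from h import *;st(None,[.5064,-.2837,.079],15.5)
from rig import optics
i=optics.get_image("wrist");cv2.imwrite("pics/w15.png",i["pixels"])
E
```

```text
time: 22.55
position: [0.5063, -0.2832, 0.082]
orientation: [0.602, 0.792, -0.084, -0.063]
ft_force: [-0.4, 0.2, -0.1]
finger_gap: 0.0136
t 22.55 pos [ 0.5063 -0.2832  0.082 ] tooly yaw 15.54 z [-0.1999 -0.0574 -0.9781] F [-0.36  0.18 -0.08] M [-0.045 -0.103 -0.006] gap 0.0136
tool shift mm [-0.5  0.6  3. ]
tool turn [-0.2095  0.0018  0.0008]
```

View pics/w15.png

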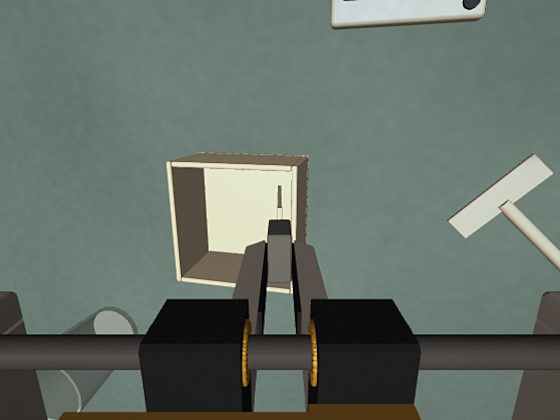

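```bash
python3 -m jog '[{"dx":0,"dy":0,"dz":2,"wx":0,"wy":0,"wz":0,"gripper":-1},{"dx":0,"dy":0,"dz":1,"wx":0,"wy":0,"wz":0,"gripper":-1},{"dx":0,"dy":0,"dz":0,"wx":0,"wy":0,"wz":0,"gripper":-1},{"dx":0,"dy":0,"dz":0,"wx":0,"wy":0,"wz":0,"gripper":-0.6},{"dx":0,"dy":0,"dz":0,"wx":0,"wy":0,"wz":0,"gripper":-0.5},{"dx":0,"dy":0,"dz":0,"wx":0,"wy":0,"wz":0,"gripper":-0.4},{"dx":0,"dy":0,"dz":0,"wx":0,"wy":0,"wz":0,"gripper":-0.35},{"dx":0,"dy":0,"dz":0,"wx":0,"wy":0,"wz":0,"gripper":-0.35}]'
python3 - <<'E'
from h import *;st()
from rig import optics
i=optics.get_image("wrist");cv2.imwrite("pics/w16.png",i["pixels"])
E
```

```text
time: 23.4
position: [0.5051, -0.283, 0.0783]
orientation: [0.602, 0.792, -0.084, -0.063]
ft_force: [-0.9, 0.3, -0.0]
finger_gap: 0.0301
t 23.4 pos [ 0.5051 -0.283   0.0783] tooly yaw 15.55 z [-0.2012 -0.0565 -0.9779] F [-0.91  0.28 -0.04] M [-0.032 -0.034  0.003] gap 0.0301
```

View pics/w16.png

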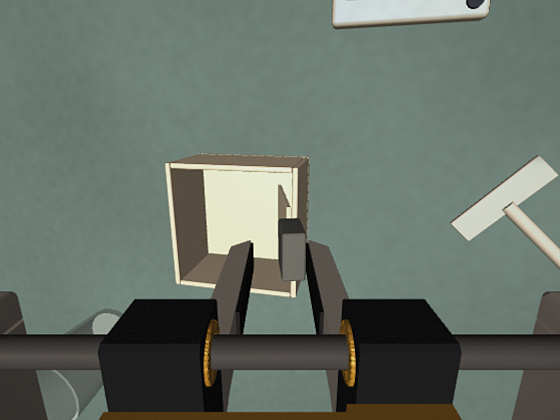

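The tab leans close to the outer finger, so I'll open a little more while rising slightly.

```bash
python3 -m jog '[{"dx":0,"dy":0,"dz":-1,"wx":0,"wy":0,"wz":0,"gripper":-0.3},{"dx":0,"dy":0,"dz":-1,"wx":0,"wy":0,"wz":0,"gripper":-0.2},{"dx":0,"dy":0,"dz":-1,"wx":0,"wy":0,"wz":0,"gripper":-0.1},{"dx":0,"dy":0,"dz":0,"wx":0,"wy":0,"wz":0,"gripper":-0.1},{"dx":0,"dy":0,"dz":0,"wx":0,"wy":0,"wz":0,"gripper":-0.1},{"dx":0,"dy":0,"dz":0,"wx":0,"wy":0,"wz":0,"gripper":-0.1},{"dx":0,"dy":0,"dz":0,"wx":0,"wy":0,"wz":0,"gripper":-0.1},{"dx":0,"dy":0,"dz":0,"wx":0,"wy":0,"wz":0,"gripper":-0.1}]'
python3 - <<'E'
from h import *;st()
from rig import optics
i=optics.get_image("wrist");cv2.imwrite("pics/w17.png",i["pixels"])
E
```

```text
time: 24.25
position: [0.5056, -0.2828, 0.0811]
orientation: [0.602, 0.792, -0.084, -0.063]
ft_force: [0.2, 0.7, -0.4]
finger_gap: 0.0428
t 24.25 pos [ 0.5056 -0.2828  0.0811] tooly yaw 15.55 z [-0.2014 -0.0564 -0.9779] F [ 0.2   0.68 -0.4 ] M [-0.028 -0.    -0.013] gap 0.0428
```

View pics/w17.png

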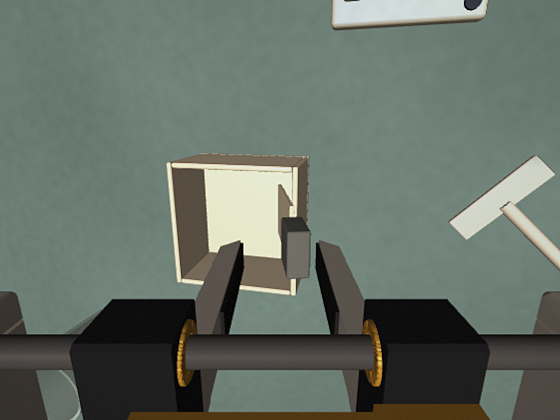

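The card now rests on the bin wall, free of the fingers (finger at column 318, tab edge at 310). Withdrawing along the tool axis.

```bash
python3 -m jog '[{"dx":0,"dy":0.5,"dz":-5,"wx":0,"wy":0,"wz":0,"gripper":0},{"dx":0,"dy":2,"dz":-12,"wx":0,"wy":0,"wz":0,"gripper":0},{"dx":0,"dy":2,"dz":-20,"wx":0,"wy":0,"wz":0,"gripper":0},{"dx":0,"dy":0,"dz":-25,"wx":0,"wy":0,"wz":0,"gripper":0},{"dx":0,"dy":0,"dz":-30,"wx":0,"wy":0,"wz":0,"gripper":0},{"dx":0,"dy":0,"dz":-30,"wx":0,"wy":0,"wz":0,"gripper":0},{"dx":0,"dy":0,"dz":-30,"wx":0,"wy":0,"wz":0,"gripper":0},{"dx":0,"dy":0,"dz":0,"wx":0,"wy":0,"wz":0,"gripper":0}]'
python3 -m jog '[{"dx":0,"dy":-10,"dz":-20,"wx":0,"wy":0,"wz":0,"gripper":0},{"dx":0,"dy":-20,"dz":-20,"wx":0,"wy":0,"wz":0,"gripper":0},{"dx":0,"dy":-30,"dz":-10,"wx":0,"wy":0,"wz":0,"gripper":0},{"dx":0,"dy":-30,"dz":0,"wx":0,"wy":0,"wz":0,"gripper":0},{"dx":0,"dy":-20,"dz":0,"wx":0,"wy":0,"wz":0,"gripper":0},{"dx":0,"dy":0,"dz":0,"wx":0,"wy":0,"wz":0,"gripper":0},{"dx":0,"dy":0,"dz":0,"wx":0,"wy":0,"wz":0,"gripper":0},{"dx":0,"dy":0,"dz":0,"wx":0,"wy":0,"wz":0,"gripper":0}]'
python3 - <<'E'
from h import *;st()
from rig import optics
i=optics.get_image("scene")["pixels"];cv2.imwrite("pics/s18.png",cv2.resize(i[130:300,150:450],None,fx=2.6,fy=2.6,interpolation=cv2.INTER_CUBIC))
i=optics.get_image("top")["pixels"];cv2.imwrite("pics/t18.png",cv2.resize(i[150:280,100:460],None,fx=2.2,fy=2.2,interpolation=cv2.INTER_CUBIC))
E
```

```text
time: 25.1
position: [0.5442, -0.2744, 0.2356]
orientation: [0.602, 0.792, -0.083, -0.057]
ft_force: [1.2, 0.3, 0.2]
finger_gap: 0.047
time: 25.9
position: [0.4474, -0.2986, 0.2999]
orientation: [0.601, 0.792, -0.084, -0.064]
ft_force: [0.9, -0.4, -0.9]
finger_gap: 0.0472
t 25.9 pos [ 0.4474 -0.2986  0.2999] tooly yaw 15.59 z [-0.2018 -0.0556 -0.9778] F [ 0.93 -0.4  -0.88] M [-0.039 -0.045  0.019] gap 0.0472
```

View pics/s18.png

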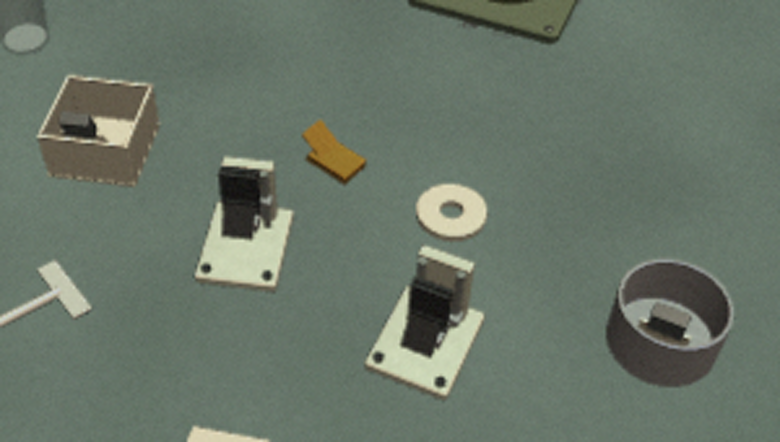

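View pics/t18.png

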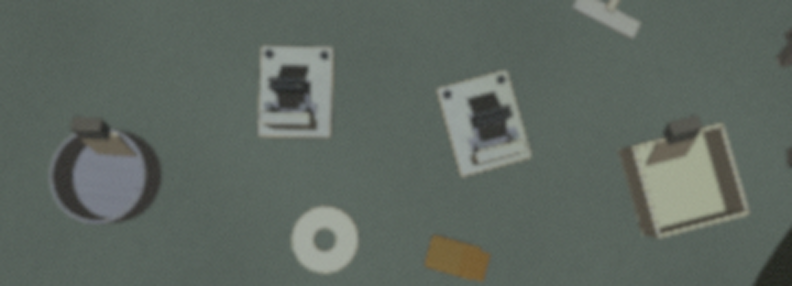

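Both cards stand leaning in their containers. The right slide is up, the left one is down, and the arm is clear.

```bash
python3 -c "
from rig import ticket
print(ticket.hand_in())"
```

```text
the job is handed in; nothing more can be done
None
```

Both cards are pulled and sorted, and I handed the job in at about 26 s of robot time.

- **Left clip (+y side), weak:** it let go at about 2.5 N and its slide stayed at the bottom. I put its card in the round pot, leaning on the wall.
- **Right clip (−y side), sound:** it dragged its slide up at about 11 N, then let go at about 15 N with the slide at the stop. I put its card in the square bin, leaning on the wall.

The last scene and top pictures show both cards leaning in the right containers, the left slide down, the right slide up, and the gripper clear. The slide heights are read from the pictures, not measured. I never needed to tell which clip is labelled a or b. No check failed. The two views placed the pot and bin centres up to about 6 mm apart, well within the room available.

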